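# Lay the iron's carton down in its taped sales space

### The job

With the fingertips only, first slide the round blue tin with the brass lid along the table right out of the yellow taped frame, clear of the tape, keeping it upright. Then push the standing iron carton high on its picture side, the one facing the robot, so that it topples onto its back and comes down inside the frame with the picture facing up; it has to land inside, not be shoved in once it is down. Pick nothing up, and leave the other goods where they stand.

Things in the scene. Friction and masses are not known exactly. Their poses are not given: they have to be found in the camera images.
- frame: Rectangle of yellow tape, 16 mm wide and flat on the dark table (nothing to bump into). Inside the tape it measures 200 mm along its x and 180 mm along its y. Origin at its centre on the table; x points away from the carton, which stands across the frame's near (-x) end.
- carton: Light grey travel-iron carton, upright: 52 mm deep (x), 120 wide (y), 160 tall (z), about 0.4 kg, friction ~0.6. Picture of an iron on its -x face, towards the robot; teal band on top along that side. The plain +x face is its back. Origin at the centre of its underside. It stands on the near strip of tape, its back 10 to 22 mm inside the inner edge, about square: tipped over its lower back edge it lies inside.
- corner0 (a point): Upper corner of the carton's picture face, on its +y side.
- corner1 (a point): Upper corner of the carton's picture face, on its -y side.
- corner2 (a point): Lower corner of the carton's picture face, on its +y side.
- corner3 (a point): Lower corner of the carton's picture face, on its -y side.
- back_foot (a point): Middle of the carton's lower back edge, the edge it tips over; stays on the table throughout.
- tin: Round low tin, blue with a brass-coloured lid, 66 mm across, 38 mm tall, about 0.15 kg, closed and loose, standing inside the frame. Origin at the centre of its underside.
- vase: Bystander, loose (mm): clear cut-glass vase, 150 tall, 68 across; origin at the centre of its underside. Stands beside one of the frame's corners, outside the tape; the middle of each long side is free.
- goblet: Bystander, loose (mm): amber glass goblet, 125 tall, 64 across; origin at the centre of its underside. Stands beside one of the frame's corners, outside the tape; the middle of each long side is free.
- figurine: Bystander, loose (mm): carved wooden figure on a 50 x 50 dark foot, 116 tall; origin at the centre of its underside. Stands beside one of the frame's corners, outside the tape; the middle of each long side is free.
- china_jar: Bystander, loose (mm): white china jar with green cap, 85 tall, 60 across; origin at the centre of its underside. Stands beside one of the frame's corners, outside the tape; the middle of each long side is free.
- elephant: Bystander, loose (mm): grey stone elephant, about 125 long, 98 tall; origin at the centre of its underside.
Not all that is in view belongs to the job. What is shaped like the carton but green is not meant.

How it is judged:
By the outcome, as a careful person would: the job done as asked, in the order asked, and still so for the second after the job is handed in, with the robot touching nothing.
It also fails if it takes over 48 s, if anything falls off the work surface, if the arm or the gripper's body presses on something with over 40 N, if the wrist force passes 120 N, or if a joint passes its speed limit or range.

### The arm

A 7-joint arm with a two-finger parallel gripper is mounted at the origin on the work surface. World frame = base frame: x ahead of the robot, y to its left, z up, the work surface at z = 0. Lengths are in m, angles in rad, forces in N, time in s.
With the tool pointing down it reaches from about 0.4 to 0.85 m from the base axis. Payload 10.4 kg.
Tool frame: the origin (TCP) lies midway between the tips of the shut fingers; the grasp point (between the pads) lies 19 mm behind it; y points along the fingers, x is the direction in which the jaws open and shut, and the axes are right-handed (so a half turn about y gives the same grasp; the last joint's range is limited). The gripper opens to 87 mm and grips with 3 to 60 N. Pads are 19 mm wide; open, the fingers measure 117 mm over their backs; the gripper's body (75 mm by 190 mm) begins 51 mm behind the grasp point.
Start: joints at [-1.263, 0.332, -0.065, 1.46, 0.022, 1.35, -0.088], TCP at [0.203, 0.591, 0.189] pointing down, gripper open.
Joint ranges: [-2.6, 2.6], [-0.5, 2.12], [-1.47, 1.34], [0.16, 2.42], [-1.27, 4.41], [0.06, 2.06], [-2.6, 2.6]. Speed limits (rad/s): [2.22, 2.22, 2.79, 2.79, 3.14, 3.14, 3.14].

### API

Orientations are given as a unit quaternion [x, y, z, w].
In Python, from bench import * gives the robot as it stands.
- The arm moves only by the tool jog_arm, never from a script. Its argument "commands" is a list of rows, each an object with "translation": the shift along the world's x, y, z in mm, a list of three; "twist": the turn about the world's z in rad. A call has 1 to 20 rows; each row shifts and turns the commanded pose from where the row before left it; what a row does not reach is not made up. A row lasts 1/10 s, in which the tool goes at most 50 mm and 8.59 degrees, less where a joint would pass 70% of its speed; a pose out of reach is approached as far as the arm can. A call is refused whole if a number of a shift passes 50 or a number of a turn 0.15, either way. A call with a gripper value outside its range is refused whole. "grip" is the closure, from 0 (fully open) to 1 (shut), set as the call begins (left out, the last holds). The fingers move at their own pace and stop on an object; "grip_force" is the grip in N (left out, the last holds). Time passes only in rows, so rows that do not move let the fingers close. It gives the time, the measured TCP pose, the force and the opening at its end, in the units of the state.
- read_state(): the state, without advancing time (a new reading comes with each control period).
- camera(name): name is "scene" or "top" or "wrist"; returns a dict with "img" (480x640x3 uint8, red, green, blue), "fx", "fy", "cx", "cy" (pixels), "cam_to_world" (4x4, takes a point from camera to world coordinates). Camera axes: x right, y down, z forward; pixel columns grow to the right and rows downward; lengths in m; the calibration is good to about 2 mm. A picture is of the moment at which its call begins. There is no depth.
- close_job(): hands the job in, once; it reports no verdict.
The state is a dict: "time": time; "joint_positions": joint angles; "joint_vel": joint speeds; "joint_torque": joint torques, N m; "ee_pos": TCP position; "eef_rot": TCP orientation; "ft_force": force on the tool from outside, world axes, zero at the start; "torque": the same for the moment, N m; "width": finger opening in m.
Only numpy, scipy, OpenCV 4.12 (cv2) and the standard library are available. Lean on these libraries where they do the work, as an engineer would, in place of code of your own. Each camera call takes 0.05 s, during which the arm holds its last target.

## Working session

There is one attempt and no reset: what is moved stays moved. The work goes in short steps, Python scripts to look and compute and a tool call to move; the robot and the scene stay as the last step left them, time stands still between calls to the robot, and variables do not carry over. Pictures are saved under pics/ and viewed, and the job is handed in when it is done.

Besides the shell and the picture viewer there is one more tool, called as name([rows], argument=value, ...), one row to a line, values as JSON. jog_arm: Moves the arm, as the interface text tells. Its arguments: {"type":"object","properties":{"commands":{"type":"array"},"grip":{"type":"number"},"grip_force":{"type":"number"}},"required":["commands"]}

```bash
ls; mkdir -p pics; python3 - <<'E'
from bench import *
import cv2,numpy as np
for n in ("scene","top"):
    c=camera(n); cv2.imwrite(f"pics/{n}0.png",c["img"][:,:,::-1]); 
    print(n,c["fx"],c["fy"],c["cx"],c["cy"]); print(np.round(c["cam_to_world"],4).tolist())
    np.savez(f"{n}0.npz",**c)
s=read_state();print(s["time"],s["ee_pos"],s["eef_rot"],s["width"],s["ft_force"])
E
```

```text
pics
scene 554.0068759143123 554.0068759143123 310.6810719876685 249.91081488426906
[[0.1707, 0.8443, -0.5079, 1.058], [0.9853, -0.1417, 0.0956, -0.035], [0.0088, -0.5168, -0.8561, 1.0519], [0.0, 0.0, 0.0, 1.0]]
top 581.3679628911968 581.3679628911968 326.7386137942772 234.84549174945897
[[0.022, -0.9954, 0.0932, 0.4184], [-0.9997, -0.0207, 0.0144, 0.0656], [-0.0124, -0.0935, -0.9955, 1.2175], [0.0, 0.0, 0.0, 1.0]]
0.1 [0.20287107 0.59075071 0.18793087] [ 0.57576445  0.41051466 -0.41121722 -0.57521597] 0.08671328306155524 [ 0.16741823 -0.07033178 -0.24052284]
```

View pics/scene0.png

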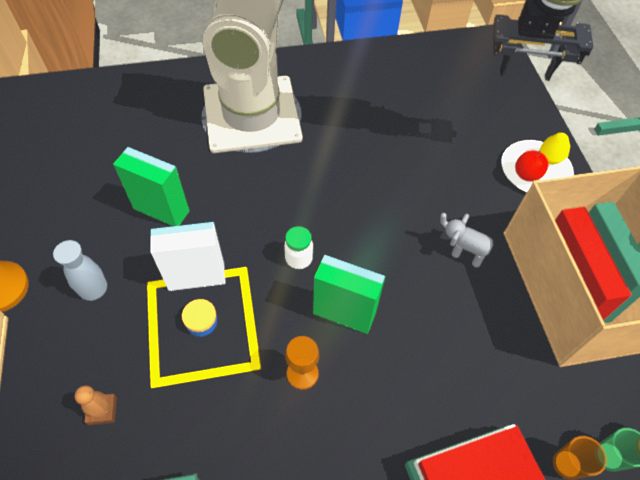

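View pics/top0.png

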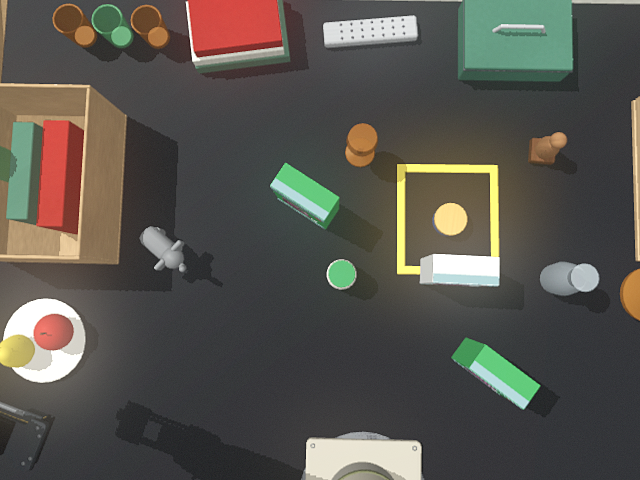

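The iron carton is the light grey/white one: top (460,270), scene (188,256). It stands across the frame's near end and shows a plain face to the scene camera. The green boxes at top (305,195) and (495,373) are decoys. The tin is at top (450,219), scene (199,317). I'll confirm with a crop while measuring.

```bash
cat > h.py <<'E'
import numpy as np,cv2
def ray(c,u,v):
    T=c["cam_to_world"]; d=T[:3,:3]@np.array([(u-c["cx"])/c["fx"],(v-c["cy"])/c["fy"],1.]); return T[:3,3],d/np.linalg.norm(d)
def onz(c,u,v,z):
    o,d=ray(c,u,v); return o+d*(z-o[2])/d[2]
def proj(c,p):
    T=np.linalg.inv(c["cam_to_world"]); q=T[:3,:3]@np.asarray(p,float)+T[:3,3]; return c["cx"]+c["fx"]*q[0]/q[2],c["cy"]+c["fy"]*q[1]/q[2]
def tri(c1,p1,c2,p2):
    o1,d1=ray(c1,*p1);o2,d2=ray(c2,*p2)
    A=np.stack([d1,-d2],1);t=np.linalg.lstsq(A,o2-o1,rcond=None)[0]
    a=o1+d1*t[0];b=o2+d2*t[1]; return (a+b)/2,np.linalg.norm(a-b)
def mask(c,lo,hi):
    return cv2.inRange(cv2.cvtColor(c["img"],cv2.COLOR_RGB2HSV),lo,hi)
E
python3 - <<'E'
from h import *
T=dict(np.load("top0.npz"));S=dict(np.load("scene0.npz"))
a=cv2.resize(T["img"][130:320,370:610],None,fx=3,fy=3,interpolation=cv2.INTER_CUBIC)
cv2.imwrite("pics/t_crop.png",a[:,:,::-1])
a=cv2.resize(S["img"][210:430,40:330],None,fx=2.6,fy=2.6,interpolation=cv2.INTER_CUBIC)
cv2.imwrite("pics/s_crop.png",a[:,:,::-1])
from bench import read_state
from scipy.spatial.transform import Rotation as R
print(np.round(R.from_quat(read_state()["eef_rot"]).as_matrix(),3))
for n,c in(("T",T),("S",S)):
    m=mask(c,(20,120,90),(35,255,255))
    k,l,st,ce=cv2.connectedComponentsWithStats(m)
    for i in range(1,k):
        if st[i,4]>60: print(n,"yel",st[i],ce[i].round(1))
E
```

```text
[[ 0.325 -0.    -0.946]
 [ 0.946 -0.001  0.325]
 [-0.001 -1.    -0.   ]]
T yel [ 397  164  102  111 2173] [442.7 195. ]
T yel [  0 335  34  32 748] [ 13.6 351.5]
S yel [555  30  20   7  68] [565.3  32.9]
S yel [509  39  36   6  95] [524.7  41.8]
S yel [540 132  31  32 698] [556.2 147.4]
S yel [ 147  266  114  123 3207] [201.7 337.4]
S yel [182 299  34  32 843] [198.6 314.7]
S yel [595 443  12  24 172] [600.5 455.5]
```

View pics/t_crop.png

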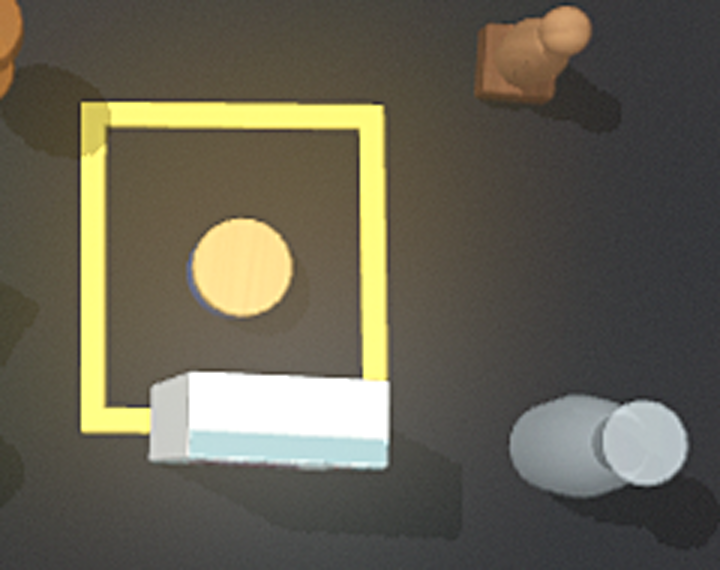

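View pics/s_crop.png

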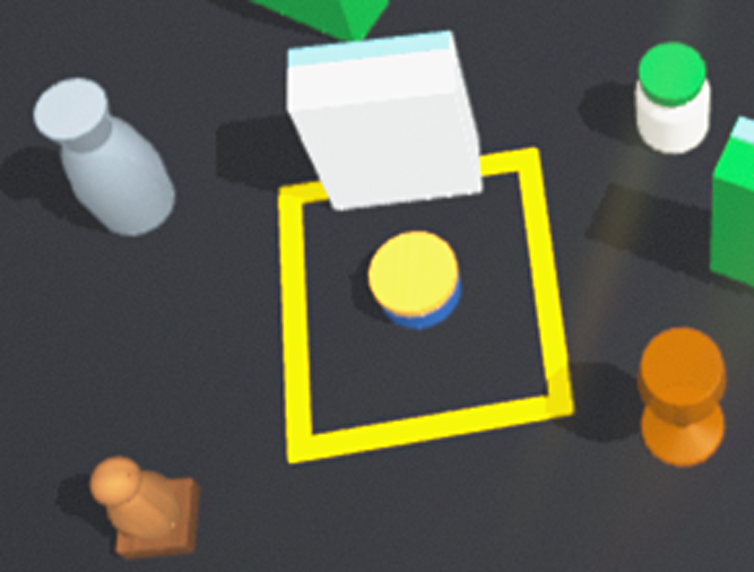

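```bash
python3 - <<'E'
from h import *
T=dict(np.load("top0.npz"));S=dict(np.load("scene0.npz"))
t=lambda x,y:(370+(x-1)/3,130+(y-1)/3); s=lambda x,y:(40+(x-.8)/2.6,210+(y-.8)/2.6)
np.set_printoptions(precision=4,suppress=True)
P={"farL":((81,102),(573,411)),"farR":((384,104),(290,462)),"nearL":((81,433),(538,149))}
for k,(a,b) in P.items():
    print("frame",k,onz(T,*t(*a),0)[:2],onz(S,*s(*b),0)[:2],*tri(T,t(*a),S,s(*b)))
print("nearR",onz(S,*s(279,187),0)[:2])
P={"backL":((189,372),(458,95)),"backR":((388,380),(288,108)),"frR":((388,468),(288,52)),"frL":((189,460),(450,32))}
for k,(a,b) in P.items():
    print("carton",k,onz(T,*t(*a),.16)[:2],onz(S,*s(*b),.16)[:2],*tri(T,t(*a),S,s(*b)))
print("foot R,L",onz(S,*s(337,210),0)[:2],onz(S,*s(482,190),0)[:2])
# tin lid by masks
mt=mask(T,(12,60,90),(30,255,255))[180:250,410:490]; n,l,st,ce=cv2.connectedComponentsWithStats(mt)
for i in range(1,n):
    if st[i,4]>200 : print(st[i],ce[i]+[410,180])
ct=np.array([450.3,219]);
for i in range(1,n):
    if 500<st[i,4]<1500: ct=ce[i]+[410,180]
cs=(198.6,315)
print("tin",tri(T,ct,S,cs),onz(T,*ct,.038),onz(S,*cs,.038))
# bystander rough: foot positions
for k,a in {"vase":(555,279),"fig":(541,150),"goblet":(360,157),"jar":(342,277)}.items(): print(k,onz(T,*a,0)[:2])
print("greenboxes",[onz(T,u,v,.0)[:2] for u,v in((330,225),(280,180),(455,352),(530,405))])
E
```

```text
frame farL [ 0.6873 -0.062 ] [ 0.6839 -0.0617] [ 0.686  -0.0615  0.0059] 0.00015434527134576708
frame farR [ 0.69   -0.2758] [ 0.6876 -0.2728] [ 0.689  -0.2731  0.0047] 0.0026249466230366565
frame nearL [ 0.4533 -0.0645] [ 0.4537 -0.0623] [ 0.4535 -0.0634  0.0001] 0.0021874200604152625
nearR [ 0.454  -0.2761]
carton backL [ 0.4871 -0.1123] [ 0.4913 -0.1103] [ 0.4875 -0.112   0.1545] 0.0025106102659403348
carton backR [ 0.4848 -0.2324] [ 0.4821 -0.2317] [ 0.4845 -0.2311  0.1639] 0.00042560228812904213
carton frR [ 0.4317 -0.2321] [ 0.4334 -0.2306] [ 0.4318 -0.2319  0.158 ] 0.001602745889703993
carton frL [ 0.4339 -0.1126] [ 0.4353 -0.1116] [ 0.434  -0.1123  0.1583] 0.0011901343708438233
foot R,L [ 0.4833 -0.2301] [ 0.4845 -0.112 ]
[   0    0   79   70 4569] [446.8459 209.0961]
tin (array([ 0.567 , -0.1687,  0.0344]), np.float64(0.0007468314686149672)) [ 0.5665 -0.1684  0.038 ] [ 0.5688 -0.1679  0.038 ]
vase [ 0.4501 -0.3932]
fig [ 0.7227 -0.3676]
goblet [0.7003 0.0161]
jar [0.4446 0.0494]
greenboxes [array([0.5533, 0.0768]), array([0.6473, 0.1851]), array([ 0.2957, -0.1862]), array([ 0.1927, -0.3388])]
```

Both views agree within about 3 mm:

| Item | Position (m) |
|---|---|
| Frame | centre about (0.570, -0.169), yaw about 0.01 rad |
| Frame, outer -y edge | y = -0.276 |
| Tin | (0.567, -0.169), top about 0.036 high |
| Carton | x 0.433 to 0.486, y -0.112 to -0.232, top about 0.16 high |

The -y side is free between the vase and the figurine, so I'll push the tin that way with shut fingers.

jog_arm([
  {"translation":[18,-34,10],"twist":0.017},
  {"translation":[18,-34,10],"twist":0.017},
  {"translation":[18,-34,10],"twist":0.017},
  {"translation":[18,-34,10],"twist":0.017},
  {"translation":[18,-34,10],"twist":0.017},
  {"translation":[18,-34,10],"twist":0.017},
  {"translation":[18,-34,10],"twist":0.017},
  {"translation":[18,-34,10],"twist":0.017},
  {"translation":[18,-34,10],"twist":0.017},
  {"translation":[18,-34,10],"twist":0.017},
  {"translation":[18,-34,0],"twist":0.017},
  {"translation":[18,-34,0],"twist":0.017},
  {"translation":[18,-34,0],"twist":0.017},
  {"translation":[18,-34,0],"twist":0.017},
  {"translation":[18,-34,0],"twist":0.017},
  {"translation":[18,-34,0],"twist":0.017},
  {"translation":[18,-34,0],"twist":0.017},
  {"translation":[18,-34,0],"twist":0.017},
  {"translation":[18,-34,0],"twist":0.017},
  {"translation":[18,-34,0],"twist":0.017},
], grip=1, grip_force=20)

```text
time: 2.1
ee_pos: [0.5634, -0.0901, 0.2885]
eef_rot: [0.497, 0.503, -0.503, -0.497]
ft_force: [0.6, 0.2, -0.4]
width: 0.0006
```

```bash
python3 - <<'E'
from bench import *
from h import *
np.set_printoptions(precision=4,suppress=True)
c=camera("wrist"); cv2.imwrite("pics/w1.png",c["img"][:,:,::-1]); np.savez("w1.npz",**c)
t=camera("scene"); cv2.imwrite("pics/s1.png",t["img"][:,:,::-1])
print(read_state()["ee_pos"],c["cam_to_world"])
E
```

```text
[ 0.5633 -0.0943  0.2879] [[-0.0097  0.9663  0.2573  0.4914]
 [ 1.      0.009   0.004  -0.0905]
 [ 0.0016  0.2573 -0.9663  0.4847]
 [ 0.      0.      0.      1.    ]]
```

View pics/w1.png

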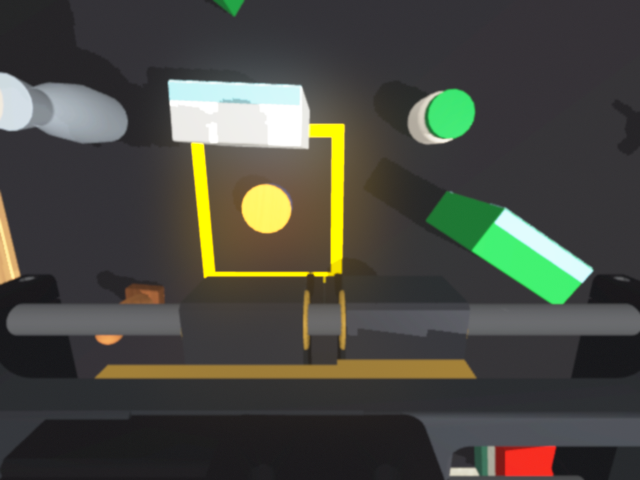

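View pics/s1.png

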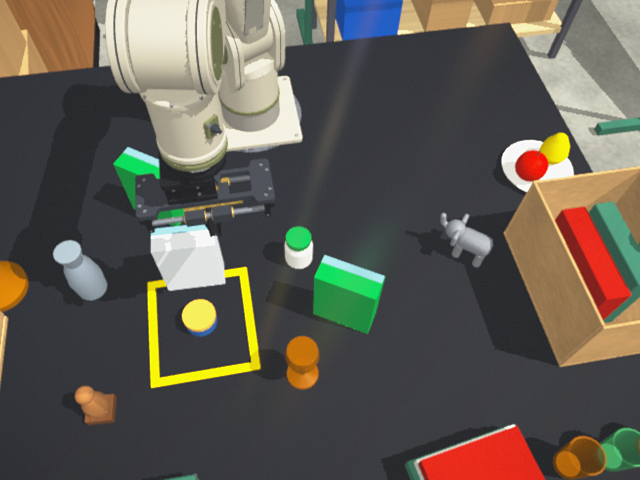

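```bash
python3 - <<'E'
from h import *
np.set_printoptions(precision=4,suppress=True)
c=dict(np.load("w1.npz"));T=dict(np.load("top0.npz"))
m=mask(c,(15,120,120),(35,255,255)); n,l,st,ce=cv2.connectedComponentsWithStats(m)
for i in range(1,n):
    if 800<st[i,4]<6000: print(st[i],ce[i],onz(c,*ce[i],.038))
    if st[i,4]>800 and 200<ce[i][0]<300 and 180<ce[i][1]<230 and st[i,2]<70: print(tri(c,ce[i],T,(450.3,219)))
print("carton back top",onz(c,172,147,.16),onz(c,307,148,.16),"front",onz(c,170,81,.16),onz(c,300,86,.16))
E
```

```text
[ 190  123  155  160 5019] [276.7647 207.7912] [ 0.5616 -0.1529  0.038 ]
[ 240  183   52   51 2035] [265.5066 208.6639] [ 0.563  -0.1681  0.038 ]
(array([ 0.5739, -0.1803, -0.0266]), np.float64(0.0021663112576801773))
[  96  360  380   18 5457] [299.8446 369.9989] [ 0.814  -0.1239  0.038 ]
carton back top [ 0.486  -0.2325  0.16  ] [ 0.4856 -0.1059  0.16  ] front [ 0.4292 -0.2282  0.16  ] [ 0.4322 -0.112   0.16  ]
```

jog_arm([
  {"translation":[3,-1,-26],"twist":0},
  {"translation":[0,0,-30],"twist":0},
  {"translation":[0,0,-30],"twist":0},
  {"translation":[0,0,-30],"twist":0},
  {"translation":[0,0,-30],"twist":0},
  {"translation":[0,0,-28],"twist":0},
  {"translation":[0,0,-28],"twist":0},
  {"translation":[0,0,-26],"twist":0},
  {"translation":[0,0,-22],"twist":0},
  {"translation":[0,0,-14],"twist":0},
  {"translation":[0,0,-8],"twist":0},
  {"translation":[0,0,0],"twist":0},
  {"translation":[0,0,0],"twist":0},
])

```text
time: 3.5
ee_pos: [0.5665, -0.0899, 0.0175]
eef_rot: [0.498, 0.503, -0.502, -0.497]
ft_force: [0.4, -0.6, -0.2]
width: 0.0005
```

```bash
python3 - <<'E'
from bench import *
from h import *
c=camera("scene"); cv2.imwrite("pics/s2.png",c["img"][:,:,::-1]); 
s=read_state();print(s["ee_pos"],s["ft_force"],s["width"])
E
```

```text
[ 0.56673154 -0.08992951  0.01768467] [ 0.45862592 -0.10939153 -0.08168455] 0.0005615250430453854
```

View pics/s2.png

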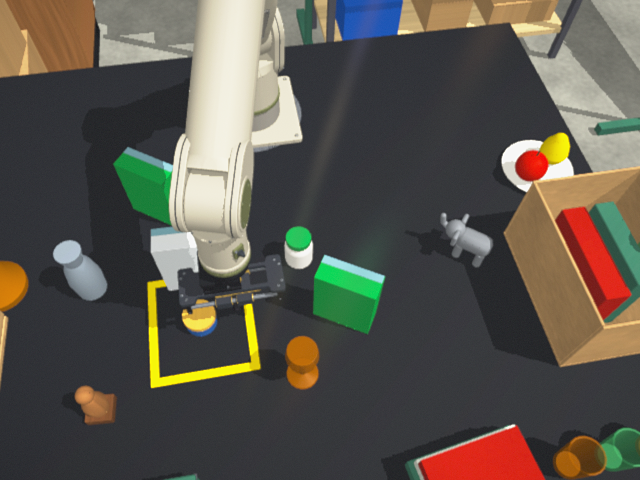

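```bash
python3 - <<'E'
from bench import *
from h import *
S=dict(np.load("scene0.npz"));
for z in (.018,.09,.15,.2,.25,.3,.35,.4): print(z,np.round([proj(S,(x,-.09,z)) for x in (.48,.51,.54,.566)],0).tolist())
c=camera("top"); cv2.imwrite("pics/t2.png",c["img"][:,:,::-1])
a=cv2.resize(dict(c)["img"][130:400,330:610],None,fx=2.2,fy=2.2)
cv2.imwrite("pics/t2c.png",a[:,:,::-1])
E
```

```text
0.018 [[234.0, 275.0], [236.0, 288.0], [237.0, 301.0], [238.0, 312.0]]
0.09 [[230.0, 258.0], [232.0, 271.0], [233.0, 284.0], [235.0, 296.0]]
0.15 [[227.0, 242.0], [228.0, 256.0], [230.0, 270.0], [231.0, 282.0]]
0.2 [[223.0, 228.0], [225.0, 242.0], [226.0, 256.0], [228.0, 268.0]]
0.25 [[220.0, 212.0], [221.0, 227.0], [223.0, 241.0], [224.0, 254.0]]
0.3 [[216.0, 195.0], [217.0, 210.0], [219.0, 225.0], [220.0, 238.0]]
0.35 [[212.0, 177.0], [213.0, 191.0], [215.0, 207.0], [216.0, 220.0]]
0.4 [[207.0, 156.0], [208.0, 171.0], [210.0, 187.0], [211.0, 201.0]]
```

View pics/t2c.png

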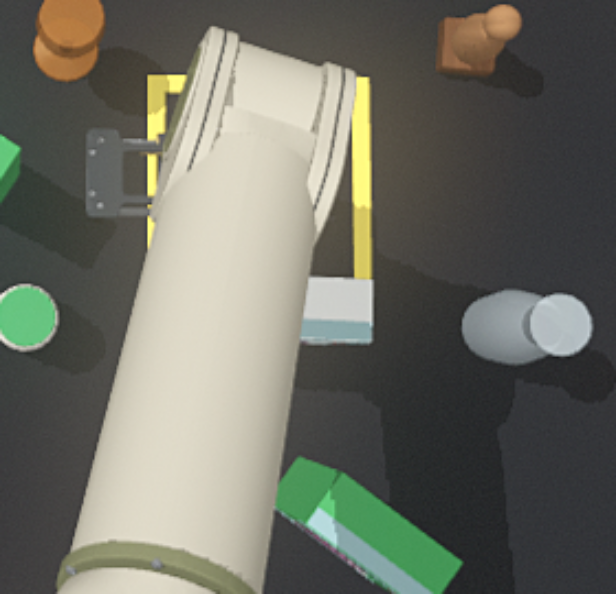

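jog_arm([
  {"translation":[0,-4,-3],"twist":0},
  {"translation":[0,-8,-3],"twist":0},
  {"translation":[0,-8,0],"twist":0},
  {"translation":[0,-6,0],"twist":0},
  {"translation":[0,-6,0],"twist":0},
  {"translation":[0,-6,0],"twist":0},
  {"translation":[0,-7,0],"twist":0},
  {"translation":[0,-7,0],"twist":0},
  {"translation":[0,-8,0],"twist":0},
  {"translation":[0,-8,0],"twist":0},
  {"translation":[0,-8,0],"twist":0},
  {"translation":[0,-8,0],"twist":0},
  {"translation":[0,-8,0],"twist":0},
  {"translation":[0,-8,0],"twist":0},
  {"translation":[0,-6,0],"twist":0},
  {"translation":[0,-4,0],"twist":0},
])

```text
time: 5.2
ee_pos: [0.5659, -0.2006, 0.0107]
eef_rot: [-0.498, -0.502, 0.502, 0.498]
ft_force: [-0.2, -0.6, 0.4]
width: 0.0007
```

```bash
python3 - <<'E'
from bench import *
from h import *
c=camera("scene"); a=cv2.resize(c["img"][180:430,40:330],None,fx=2.4,fy=2.4); cv2.imwrite("pics/s3.png",a[:,:,::-1]); 
s=read_state();print(s["ee_pos"],s["ft_force"],s["width"])
E
```

```text
[ 0.56582671 -0.20112467  0.01071605] [-1.05926119 -0.17132282  0.19712085] 0.0004230866936000701
```

View pics/s3.png

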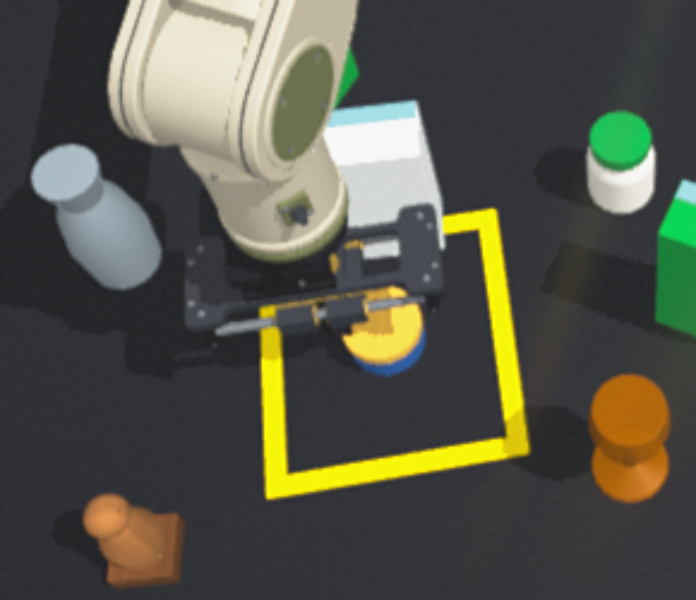

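```bash
python3 - <<'E'
from bench import *
from h import *
c=camera("wrist"); cv2.imwrite("pics/w3.png",c["img"][:,:,::-1]);np.savez("w3.npz",**c)
s=read_state();print(s["ee_pos"],s["eef_rot"],s["ft_force"],s["width"],s["joint_positions"]); print(proj(c,s["ee_pos"]))
print(proj(dict(np.load("scene0.npz")),s["ee_pos"]))
E
```

```text
[ 0.56585517 -0.20053441  0.01068878] [-0.49790514 -0.5020587   0.50214251  0.49787593] [-0.2393511 -0.0897697  0.2899698] 0.0002953037512519859 [-0.20618004  0.4927639   0.59494206  1.74319387 -0.31959217  1.00378155
  2.08659363]
(np.float64(323.80586691403647), np.float64(273.6260693413758))
(np.float64(184.55426155777664), np.float64(321.7497801972))
```

View pics/w3.png

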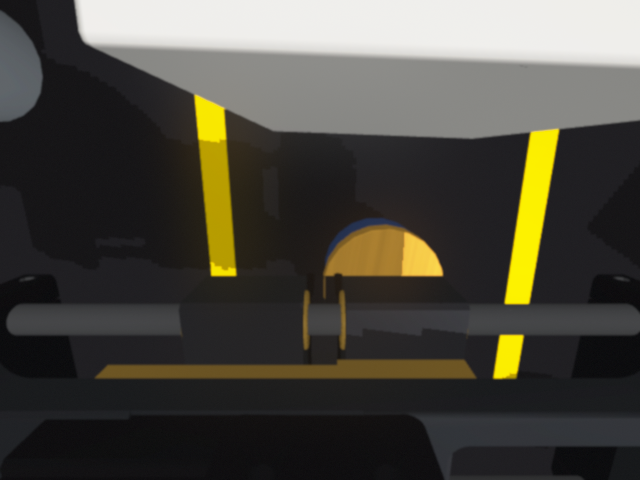

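```bash
python3 - <<'E'
from bench import *
from h import *
np.set_printoptions(precision=4,suppress=True)
S=dict(np.load("scene0.npz"));c=camera("scene");np.savez("scene3.npz",**c)
a=np.hstack([cv2.resize(i["img"][270:350,140:240],None,fx=4,fy=4,interpolation=cv2.INTER_CUBIC) for i in(S,c)]);cv2.imwrite("pics/cmp3.png",a[:,:,::-1])
w=dict(np.load("w3.npz"))
for p in((384,283),(323,283),(443,275),(384,225)): print(onz(w,*p,.038))
E
```

```text
[ 0.561  -0.1679  0.038 ]
[ 0.5612 -0.201   0.038 ]
[ 0.5561 -0.1363  0.038 ]
[ 0.5289 -0.1696  0.038 ]
```

View pics/cmp3.png

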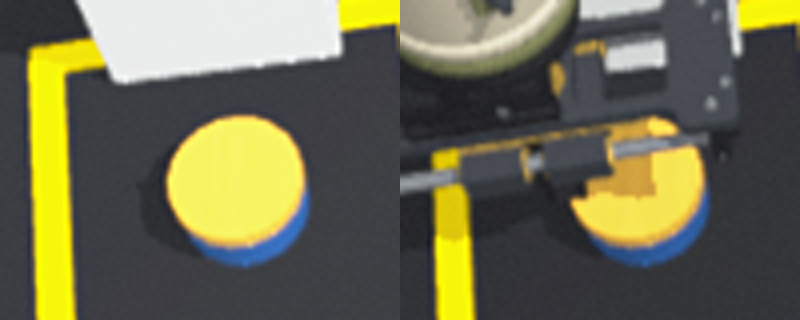

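```bash
python3 - <<'E'
from h import *
c=dict(np.load("scene3.npz"))
a=cv2.resize(c["img"][260:350,100:240],None,fx=5.7,fy=5.7,interpolation=cv2.INTER_CUBIC)
a=np.clip(a.astype(float)*1.5,0,255).astype(np.uint8)
def dot(p,col):
    u,v=proj(c,p); cv2.circle(a,(int((u-100+.5)*5.7),int((v-260+.5)*5.7)),3,col,-1)
for z in(.011,.03,.08,.1): dot((.566,-.2005,z),(255,0,0))
for z in(.08,): dot((.603,-.2005,z),(0,255,0)); dot((.566,-.2005-.095,z),(0,255,0));dot((.566,-.2005+.095,z),(0,255,0))
cv2.imwrite("pics/z3.png",a[:,:,::-1])
w=dict(np.load("w3.npz"))
b=cv2.resize(w["img"][200:360,220:460],None,fx=3.2,fy=3.2,interpolation=cv2.INTER_CUBIC)
b=np.clip(b.astype(float)*2,0,255).astype(np.uint8)
cv2.imwrite("pics/z3w.png",b[:,:,::-1])
E
```

```text
(no output)
```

View pics/z3.png

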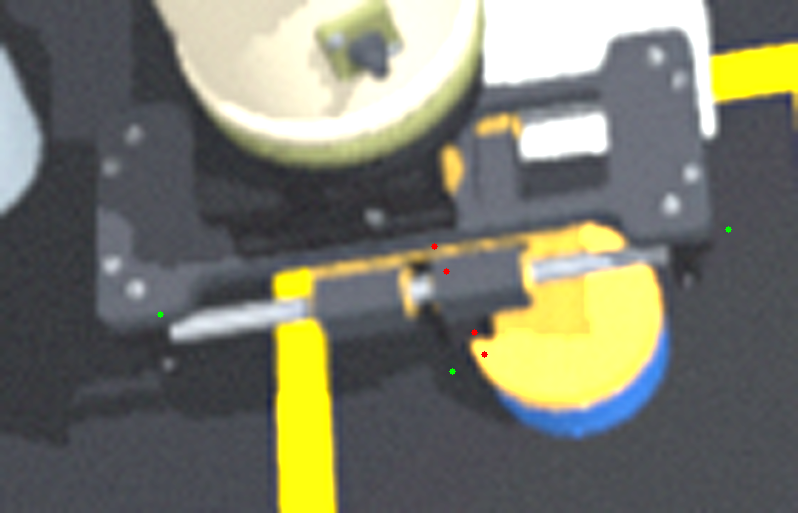

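View pics/z3w.png

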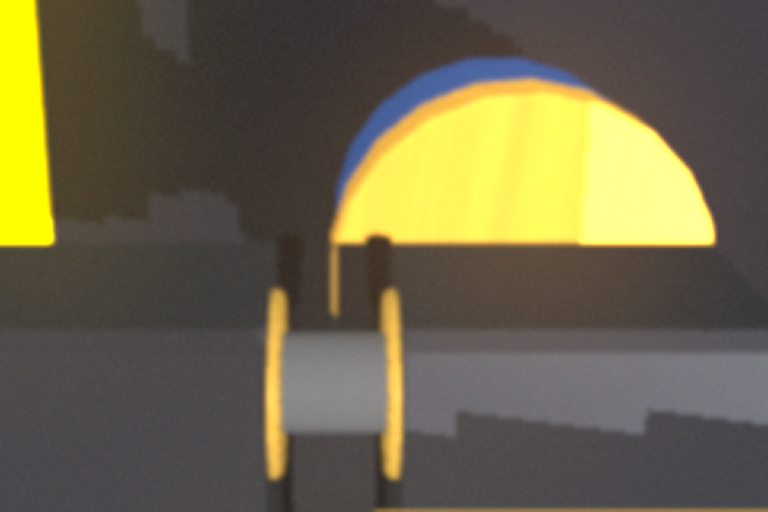

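jog_arm([
  {"translation":[0,-15,0],"twist":0},
  {"translation":[0,-15,0],"twist":0},
  {"translation":[0,-15,0],"twist":0},
  {"translation":[0,-5,0],"twist":0},
])

```text
time: 5.75
ee_pos: [0.5653, -0.2532, 0.0108]
eef_rot: [-0.499, -0.501, 0.502, 0.498]
ft_force: [-0.3, 0.2, 0.1]
width: 0.0007
```

```bash
python3 - <<'E'
from bench import *
from h import *
c=camera("scene");w=camera("wrist")
s=read_state();p=s["ee_pos"];print(p,s["ft_force"],s["width"])
a=cv2.resize(c["img"][250:350,80:240],None,fx=5,fy=5,interpolation=cv2.INTER_CUBIC)
a=np.clip(a.astype(float)*1.8,0,255).astype(np.uint8)
u,v=proj(c,p); cv2.circle(a,(int((u-80+.5)*5),int((v-250+.5)*5)),3,(255,0,0),-1)
cv2.imwrite("pics/z4.png",a[:,:,::-1])
cv2.imwrite("pics/w4.png",np.clip(w["img"][:,:,::-1]*2.0,0,255).astype(np.uint8))
E
```

```text
[ 0.56550364 -0.25158189  0.01062022] [0.35739063 0.70764242 0.50938923] 0.0002133767909324004
```

View pics/z4.png

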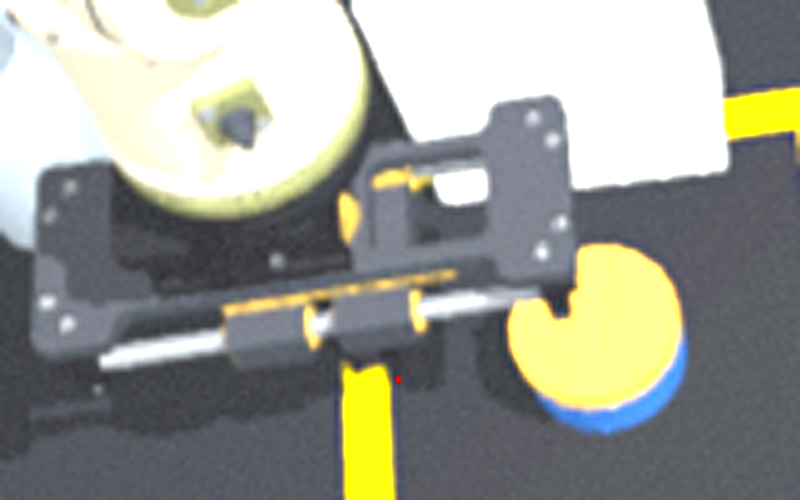

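View pics/w4.png

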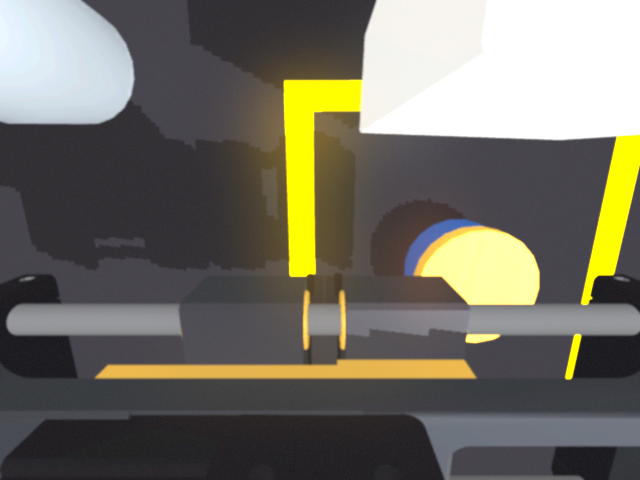

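```bash
python3 - <<'E'
from h import *
S=dict(np.load("scene0.npz"))
for x in(.566,.576,.6):
  for z in(.01,.04,.06,.08,.1): print(x,z,np.round((np.array(proj(S,(x,-.2516,z)))-[80,250]+.5)*5))
T=dict(np.load("scene0.npz"))
a=cv2.resize(T["img"][0:110,470:630],None,fx=5,fy=5,interpolation=cv2.INTER_CUBIC)
a=np.clip(a.astype(float)*1.8,0,255).astype(np.uint8)
j=np.array([.325,.946,0])
for p in [(.203,.591,.188)]+[tuple(np.array([.203,.591,.188])+s*j*.0435+np.array([0,0,z])) for s in(1,-1) for z in (0,.03,.07)]:
    u,v=proj(T,p); cv2.circle(a,(int((u-470+.5)*5),int((v+.5)*5)),3,(255,0,0),-1)
cv2.imwrite("pics/z0.png",a[:,:,::-1])
E
```

```text
0.566 0.01 [399. 382.]
0.566 0.04 [381. 351.]
0.566 0.06 [370. 330.]
0.566 0.08 [357. 309.]
0.566 0.1 [345. 286.]
0.576 0.01 [399. 404.]
0.576 0.04 [382. 374.]
0.576 0.06 [370. 354.]
0.576 0.08 [358. 332.]
0.576 0.1 [345. 310.]
0.6 0.01 [401. 460.]
0.6 0.04 [384. 431.]
0.6 0.06 [372. 411.]
0.6 0.08 [360. 390.]
0.6 0.1 [347. 369.]
```

View pics/z0.png

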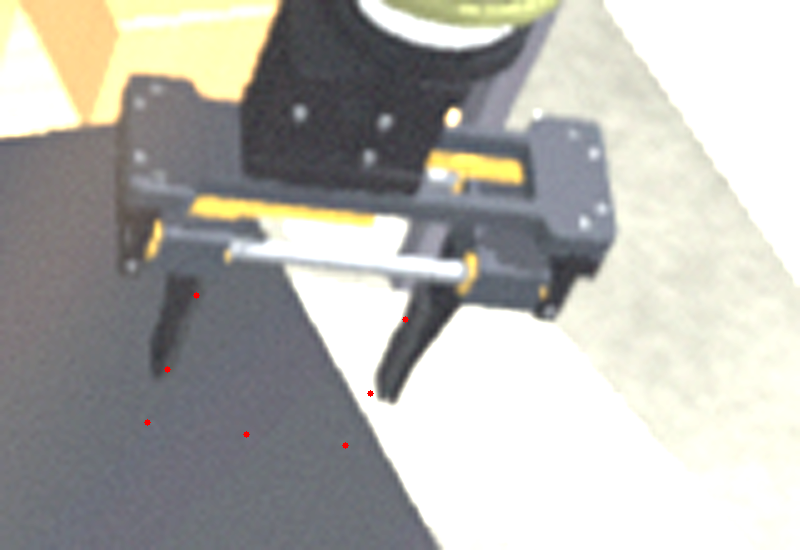

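The scene picture explains it: the red dot (reported TCP) is at (398,380) in the crop and shows bare table. In the start image, too, the real fingertips show about 28 mm above the reported TCP. So the fingers passed just over the 38 mm tin, and nothing was touched. I'll go back over it and come down to a reported z of about -0.012, watching the force.

jog_arm([
  {"translation":[0,0,20],"twist":0},
  {"translation":[0,5,20],"twist":0},
  {"translation":[0,15,5],"twist":0},
  {"translation":[0,25,0],"twist":0},
  {"translation":[0,25,0],"twist":0},
  {"translation":[0,25,0],"twist":0},
  {"translation":[0,25,0],"twist":0},
  {"translation":[0,20,0],"twist":0},
  {"translation":[0,13,0],"twist":0},
  {"translation":[0,5,-15],"twist":0},
  {"translation":[0,0,-18],"twist":0},
  {"translation":[0,0,-15],"twist":0},
  {"translation":[0,0,-10],"twist":0},
  {"translation":[0,0,-5],"twist":0},
  {"translation":[0,0,-3],"twist":0},
  {"translation":[0,0,0],"twist":0},
])

```text
time: 7.45
ee_pos: [0.566, -0.0921, -0.0104]
eef_rot: [-0.498, -0.502, 0.502, 0.498]
ft_force: [-0.1, 0.8, -0.2]
width: 0.0006
```

```bash
python3 - <<'E'
from bench import *
from h import *
c=camera("scene")
s=read_state();p=s["ee_pos"];print(s["time"],p,s["ft_force"],s["width"])
a=cv2.resize(c["img"][250:350,130:290],None,fx=5,fy=5,interpolation=cv2.INTER_CUBIC)
a=np.clip(a.astype(float)*1.8,0,255).astype(np.uint8)
cv2.imwrite("pics/z5.png",a[:,:,::-1])
E
```

```text
7.5 [ 0.5662689  -0.09210013 -0.01003118] [-0.21138787 -0.53345993 -0.25483846] 0.00045547063770873437
```

View pics/z5.png

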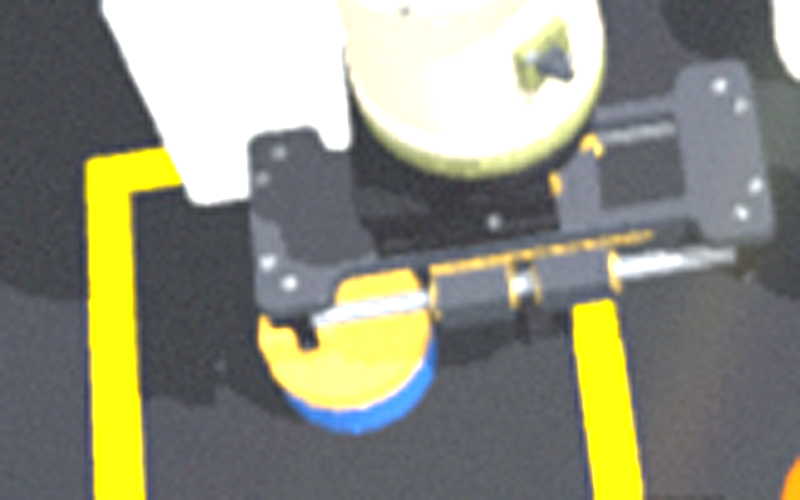

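jog_arm([
  {"translation":[0,-7,-2],"twist":0},
  {"translation":[0,-7,0],"twist":0},
  {"translation":[0,-6,0],"twist":0},
  {"translation":[0,-5,0],"twist":0},
  {"translation":[0,-5,0],"twist":0},
  {"translation":[0,-6,0],"twist":0},
  {"translation":[0,-6,0],"twist":0},
  {"translation":[0,-6,0],"twist":0},
  {"translation":[0,-6,0],"twist":0},
  {"translation":[0,-6,0],"twist":0},
])

```text
time: 8.5
ee_pos: [0.566, -0.1523, -0.0123]
eef_rot: [0.498, 0.502, -0.502, -0.498]
ft_force: [-1.5, 0.5, 0.2]
width: 0.0003
```

```bash
python3 - <<'E'
from bench import *
from h import *
c=camera("scene")
s=read_state();p=s["ee_pos"];print(s["time"],p,s["ft_force"],s["width"])
a=cv2.resize(c["img"][250:350,100:260],None,fx=5,fy=5,interpolation=cv2.INTER_CUBIC)
a=np.clip(a.astype(float)*1.8,0,255).astype(np.uint8)
cv2.imwrite("pics/z6.png",a[:,:,::-1])
E
```

```text
8.55 [ 0.56583584 -0.15363031 -0.01221277] [-0.40175111 -0.49775632  0.24568014] 0.000245053541666774
```

View pics/z6.png

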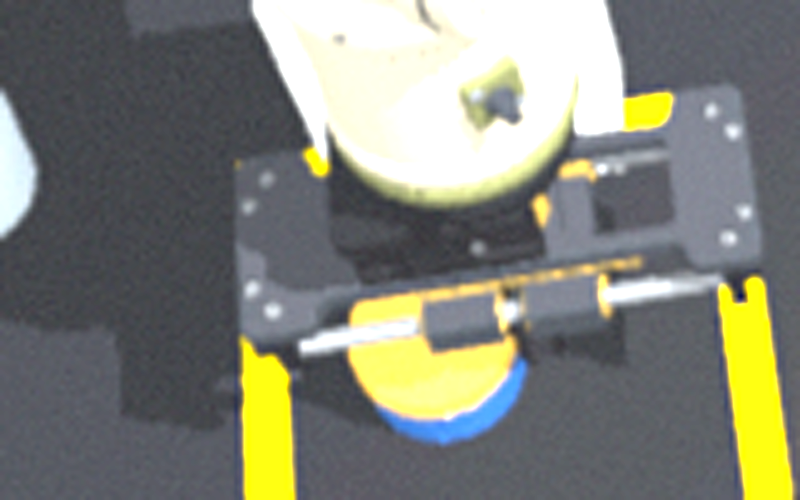

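The tin is now moving: its centre went from u=198.6 to u≈186.6, about -24 mm in y, and it is still upright. I'll keep pushing.

jog_arm([
  {"translation":[0,-6,0],"twist":0},
  {"translation":[0,-7,0],"twist":0},
  {"translation":[0,-8,0],"twist":0},
  {"translation":[0,-8,0],"twist":0},
  {"translation":[0,-8,0],"twist":0},
  {"translation":[0,-8,0],"twist":0},
  {"translation":[0,-8,0],"twist":0},
  {"translation":[0,-8,0],"twist":0},
  {"translation":[0,-7,0],"twist":0},
  {"translation":[0,-5,0],"twist":0},
])

```text
time: 9.55
ee_pos: [0.5659, -0.2257, -0.0123]
eef_rot: [-0.498, -0.502, 0.502, 0.498]
ft_force: [1.0, 1.8, -0.8]
width: 0.0004
```

```bash
python3 - <<'E'
from bench import *
from h import *
c=camera("scene")
s=read_state();p=s["ee_pos"];print(s["time"],p,s["ft_force"],s["width"])
a=cv2.resize(c["img"][230:350,50:230],None,fx=4.4,fy=4.4,interpolation=cv2.INTER_CUBIC)
a=np.clip(a.astype(float)*1.8,0,255).astype(np.uint8)
cv2.imwrite("pics/z7.png",a[:,:,::-1])
E
```

```text
9.6 [ 0.56572541 -0.22649119 -0.01225433] [0.11434878 0.05188338 0.53463219] 0.00021496151591471647
```

View pics/z7.png

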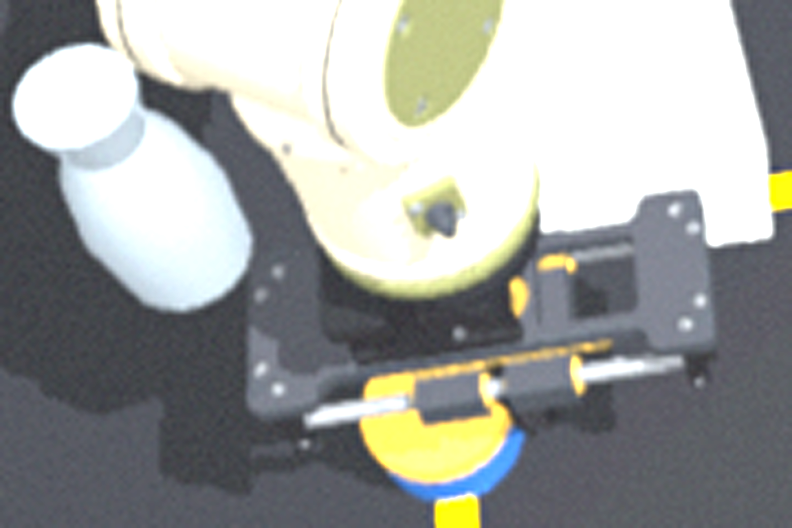

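jog_arm([
  {"translation":[0,-6,0],"twist":0},
  {"translation":[0,-7,0],"twist":0},
  {"translation":[0,-8,0],"twist":0},
  {"translation":[0,-8,0],"twist":0},
  {"translation":[0,-8,0],"twist":0},
  {"translation":[0,-8,0],"twist":0},
  {"translation":[0,-8,0],"twist":0},
  {"translation":[0,-8,0],"twist":0},
  {"translation":[0,-7,0],"twist":0},
  {"translation":[0,-6,0],"twist":0},
  {"translation":[0,-4,0],"twist":0},
  {"translation":[0,-2,0],"twist":0},
  {"translation":[0,0,0],"twist":0},
])

```text
time: 10.9
ee_pos: [0.5659, -0.3051, -0.0123]
eef_rot: [-0.498, -0.502, 0.502, 0.498]
ft_force: [0.4, 0.8, -0.2]
width: 0.0004
```

```bash
python3 - <<'E'
from bench import *
from h import *
c=camera("scene")
s=read_state();p=s["ee_pos"];print(s["time"],p,s["ft_force"],s["width"])
a=cv2.resize(c["img"][230:410,30:260],None,fx=3.3,fy=3.3,interpolation=cv2.INTER_CUBIC)
a=np.clip(a.astype(float)*1.5,0,255).astype(np.uint8)
cv2.imwrite("pics/z8.png",a[:,:,::-1])
E
```

```text
10.95 [ 0.56601965 -0.30490539 -0.01230676] [ 0.10643839 -0.05206897  0.91135386] 0.0005370651715313954
```

View pics/z8.png

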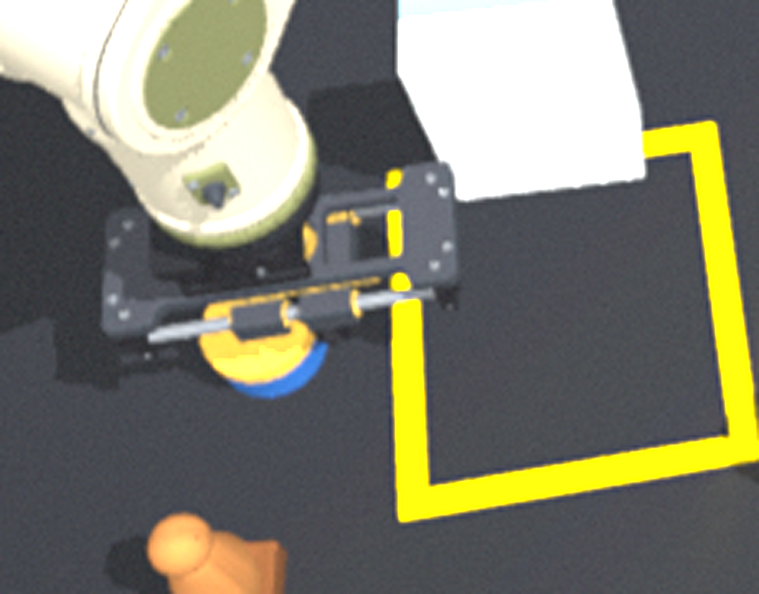

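The tin stands clear outside the -y tape: lid centre is at scene px ≈(109,333). Next I retreat up and over to the carton's picture side, opening the fingers part-way for two contact points.

jog_arm([
  {"translation":[0,8,0],"twist":0},
  {"translation":[0,12,10],"twist":0},
  {"translation":[0,0,30],"twist":0},
  {"translation":[0,0,36],"twist":0},
  {"translation":[0,0,36],"twist":0},
  {"translation":[0,0,36],"twist":0},
  {"translation":[0,0,36],"twist":0},
  {"translation":[0,0,36],"twist":0},
  {"translation":[-5,3,30],"twist":0},
  {"translation":[-15,10,4],"twist":-0.003},
  {"translation":[-20,13,0],"twist":-0.003},
  {"translation":[-20,13,0],"twist":-0.003},
  {"translation":[-20,13,0],"twist":-0.003},
  {"translation":[-20,13,0],"twist":-0.003},
  {"translation":[-20,13,0],"twist":-0.003},
  {"translation":[-20,13,0],"twist":-0.003},
  {"translation":[-20,12,0],"twist":-0.003},
  {"translation":[-15,10,0],"twist":-0.003},
  {"translation":[0,0,0],"twist":0},
], grip=0.35)

```text
time: 12.85
ee_pos: [0.3899, -0.1702, 0.2423]
eef_rot: [-0.504, -0.497, 0.495, 0.504]
ft_force: [0.9, 0.2, -0.2]
width: 0.0562
```

```bash
python3 - <<'E'
from bench import *
from h import *
c=camera("scene");w=camera("wrist")
s=read_state();p=s["ee_pos"];print(s["time"],p,s["eef_rot"],s["ft_force"],s["width"])
cv2.imwrite("pics/s9.png",c["img"][:,:,::-1]);cv2.imwrite("pics/w9.png",np.clip(w["img"][:,:,::-1]*1.3,0,255).astype(np.uint8))
np.savez("w9.npz",**w)
E
```

```text
12.95 [ 0.3912232  -0.17127786  0.24223958] [ 0.50433049  0.496517   -0.4952233  -0.5038606 ] [0.22035068 0.0278838  0.30860568] 0.05652266285124283
```

View pics/s9.png

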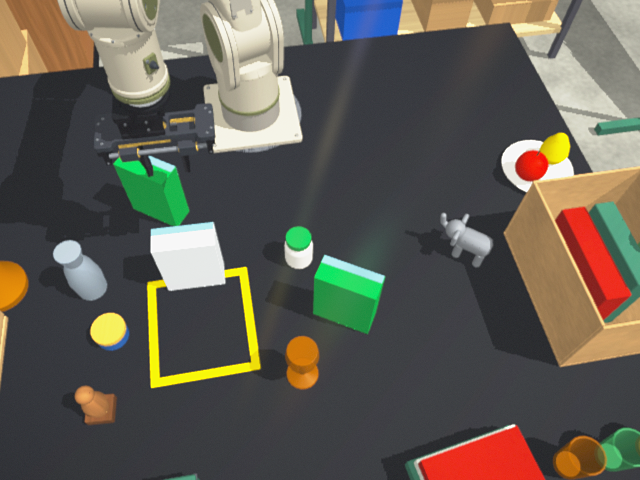

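View pics/w9.png

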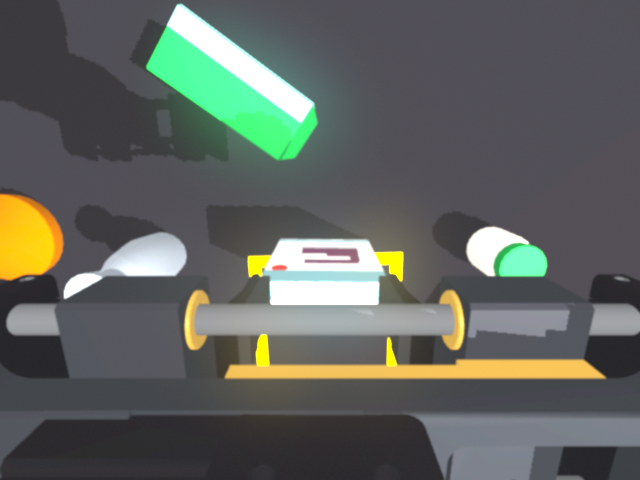

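```bash
python3 - <<'E'
from h import *
np.set_printoptions(precision=4,suppress=True)
w=dict(np.load("w9.npz"))
for p in((267,274),(384,273)): print("front top",onz(w,*p,.16))
for p in((281,239),(370,240)): print("front bottom",onz(w,*p,.0))
c=dict(np.load("scene0.npz"));im=cv2.imread("pics/s9.png")
a=cv2.resize(im[90:210,80:240],None,fx=5,fy=5,interpolation=cv2.INTER_CUBIC)
a=np.clip(a.astype(float)*1.8,0,255).astype(np.uint8)
for s in(-1,1):
  for dz in(0,.02,.03,.04):
    u,v=proj(c,(.391,-.171+s*.028,.242+dz)); cv2.circle(a,(int((u-80+.5)*5),int((v-90+.5)*5)),2,(0,0,255),-1)
cv2.imwrite("pics/z9.png",a)
s=cv2.cvtColor(im,cv2.COLOR_BGR2RGB); c2=dict(c);c2["img"]=s
m=mask(c2,(20,120,90),(35,255,255)); n,l,st,ce=cv2.connectedComponentsWithStats(m)
for i in range(1,n):
    if 300<st[i,4]<1500 and ce[i][0]<150: print("tin",ce[i],onz(c,*ce[i],.038))
E
```

```text
front top [ 0.4207 -0.2211  0.16  ]
front top [ 0.4216 -0.1171  0.16  ]
front bottom [ 0.4294 -0.2286  0.    ]
front bottom [ 0.4329 -0.1075  0.    ]
tin [107.7672 328.7175] [ 0.5686 -0.3452  0.038 ]
```

View pics/z9.png

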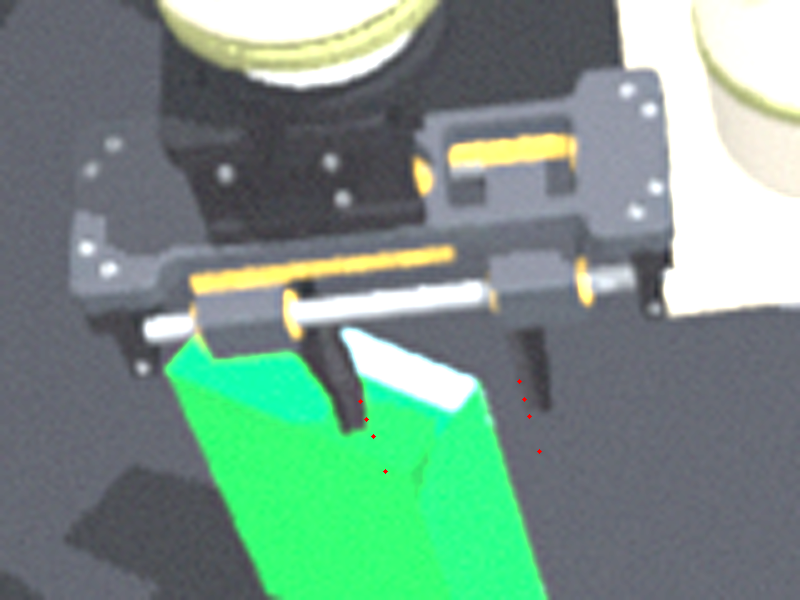

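The tin is at (0.569,-0.345), and its +y side is about 36 mm clear of the tape. Fingertips again show about 27 mm above the reported TCP. I'll descend to a reported z of 0.115, which puts the tips at about 0.142, in front of the picture face.

jog_arm([
  {"translation":[-3,0,-15],"twist":0},
  {"translation":[0,-1,-25],"twist":0},
  {"translation":[0,0,-25],"twist":0},
  {"translation":[0,0,-22],"twist":0},
  {"translation":[0,0,-18],"twist":0},
  {"translation":[0,0,-12],"twist":0},
  {"translation":[0,0,-7],"twist":0},
  {"translation":[0,0,-3],"twist":0},
  {"translation":[0,0,0],"twist":0},
  {"translation":[0,0,0],"twist":0},
])

```text
time: 13.95
ee_pos: [0.3885, -0.173, 0.1153]
eef_rot: [0.505, 0.496, -0.495, -0.504]
ft_force: [0.1, -0.2, 0.1]
width: 0.0565
```

```bash
python3 - <<'E'
from bench import *
from h import *
c=camera("scene");w=camera("wrist")
s=read_state();p=s["ee_pos"];print(s["time"],p,s["eef_rot"],s["ft_force"],s["width"])
a=cv2.resize(c["img"][130:330,80:300],None,fx=2.8,fy=2.8,interpolation=cv2.INTER_CUBIC)
cv2.imwrite("pics/s10.png",a[:,:,::-1]);cv2.imwrite("pics/w10.png",np.clip(w["img"][:,:,::-1]*1.3,0,255).astype(np.uint8))
np.savez("w10.npz",**w)
E
```

```text
14.05 [ 0.38838878 -0.17296608  0.11523699] [ 0.50465555  0.49579045 -0.49528854 -0.50418633] [-0.37009216 -0.00626952 -1.47244523] 0.056693645170083296
```

View pics/s10.png

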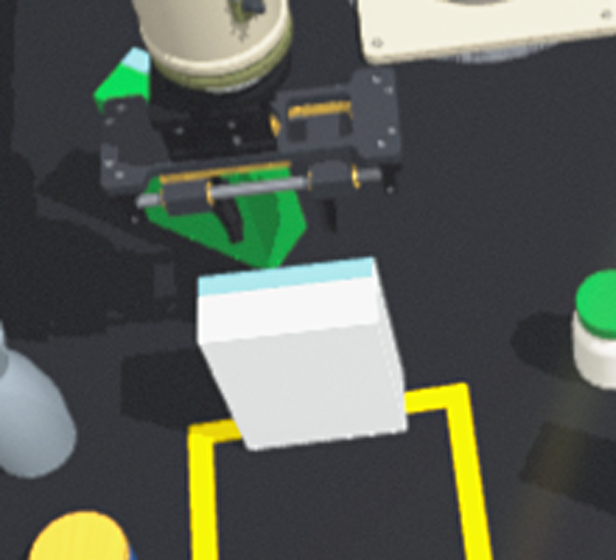

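View pics/w10.png

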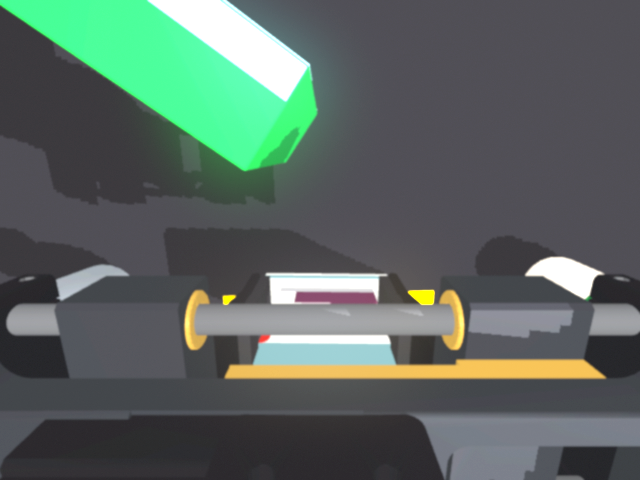

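jog_arm([
  {"translation":[6,0,0],"twist":0},
  {"translation":[8,0,0],"twist":0},
  {"translation":[7,0,0],"twist":0},
  {"translation":[5,0,0],"twist":0},
  {"translation":[4,0,0],"twist":0},
  {"translation":[3,0,0],"twist":0},
  {"translation":[3,0,0],"twist":0},
  {"translation":[3,0,0],"twist":0},
  {"translation":[3,0,0],"twist":0},
  {"translation":[3,0,0],"twist":0},
  {"translation":[3,0,0],"twist":0},
  {"translation":[2,0,0],"twist":0},
])

```text
time: 15.25
ee_pos: [0.4383, -0.1728, 0.1147]
eef_rot: [0.504, 0.496, -0.496, -0.504]
ft_force: [-0.6, -0.2, 1.0]
width: 0.0564
```

```bash
python3 - <<'E'
from bench import *
from h import *
c=camera("scene")
s=read_state();p=s["ee_pos"];print(s["time"],p,s["ft_force"],s["width"])
a=cv2.resize(c["img"][130:330,80:300],None,fx=2.8,fy=2.8,interpolation=cv2.INTER_CUBIC)
cv2.imwrite("pics/s11.png",a[:,:,::-1])
E
```

```text
15.3 [ 0.43846893 -0.17280922  0.11468614] [0.19070575 0.5032059  0.86082174] 0.056568747731346625
```

View pics/s11.png

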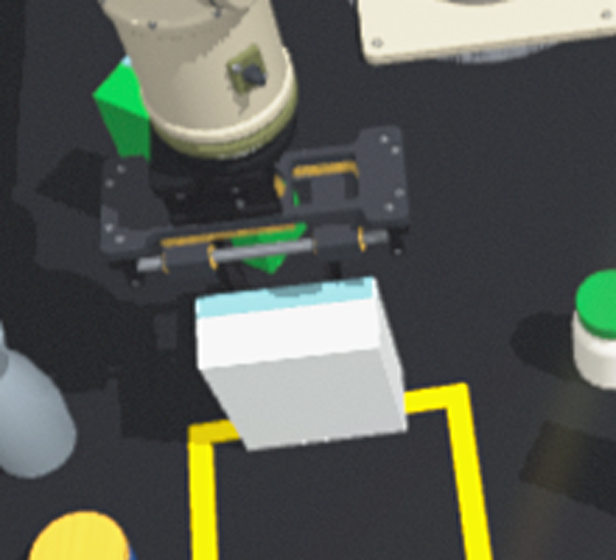

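The carton tips about its back foot, which has not moved (crop (245,449)–(405,430)). I'll carry it slowly past balance and then stop.

jog_arm([
  {"translation":[3,0,0],"twist":0},
  {"translation":[3,0,0],"twist":0},
  {"translation":[3,0,0],"twist":0},
  {"translation":[3,0,0],"twist":0},
  {"translation":[3,0,0],"twist":0},
  {"translation":[3,0,0],"twist":0},
  {"translation":[3,0,0],"twist":0},
  {"translation":[3,0,0],"twist":0},
  {"translation":[3,0,0],"twist":0},
  {"translation":[3,0,0],"twist":0},
  {"translation":[3,0,0],"twist":0},
  {"translation":[2,0,0],"twist":0},
  {"translation":[0,0,0],"twist":0},
  {"translation":[0,0,0],"twist":0},
  {"translation":[0,0,0],"twist":0},
  {"translation":[0,0,0],"twist":0},
  {"translation":[0,0,0],"twist":0},
  {"translation":[0,0,0],"twist":0},
])

```text
time: 17.1
ee_pos: [0.473, -0.1729, 0.1147]
eef_rot: [-0.504, -0.496, 0.495, 0.504]
ft_force: [0.2, 0.8, -0.4]
width: 0.0567
```

```bash
python3 - <<'E'
from bench import *
from h import *
c=camera("scene")
s=read_state();p=s["ee_pos"];print(s["time"],p,s["ft_force"],s["width"])
a=cv2.resize(c["img"][150:410,60:320],None,fx=2.3,fy=2.3,interpolation=cv2.INTER_CUBIC)
cv2.imwrite("pics/s12.png",a[:,:,::-1])
E
```

```text
17.15 [ 0.47300012 -0.17283586  0.11470605] [0.00781695 0.03464814 0.48116452] 0.05676271275882609
```

View pics/s12.png

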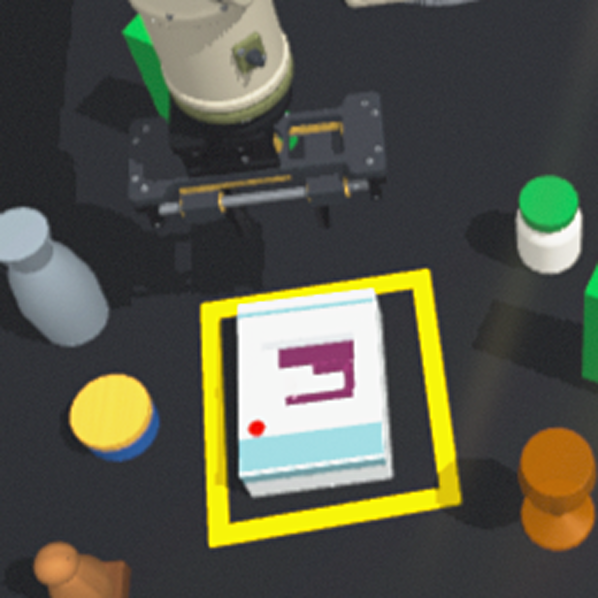

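The carton lies on its back inside the tape with the picture up. I'll lift away and check from above.

jog_arm([
  {"translation":[-5,0,20],"twist":0},
  {"translation":[-10,0,35],"twist":0},
  {"translation":[-15,15,35],"twist":0},
  {"translation":[-15,40,30],"twist":0},
  {"translation":[0,45,10],"twist":0},
  {"translation":[0,45,0],"twist":0},
  {"translation":[0,45,0],"twist":0},
  {"translation":[0,45,0],"twist":0},
  {"translation":[0,45,0],"twist":0},
  {"translation":[0,30,0],"twist":0},
  {"translation":[0,0,0],"twist":0},
  {"translation":[0,0,0],"twist":0},
])

```text
time: 18.35
ee_pos: [0.4286, 0.1354, 0.2432]
eef_rot: [0.504, 0.496, -0.496, -0.504]
ft_force: [0.1, -0.3, -0.8]
width: 0.0567
```

```bash
python3 - <<'E'
from bench import *
from h import *
np.set_printoptions(precision=4,suppress=True)
c=camera("top");s0=camera("scene");np.savez("top9.npz",**c);np.savez("scene9.npz",**s0)
s=read_state();print(s["time"],s["ee_pos"],s["ft_force"],s["joint_vel"])
cv2.imwrite("pics/t13.png",c["img"][:,:,::-1])
a=cv2.resize(s0["img"][210:430,40:330],None,fx=2.6,fy=2.6,interpolation=cv2.INTER_CUBIC);cv2.imwrite("pics/s13.png",a[:,:,::-1])
E
```

```text
18.45 [0.4288 0.1343 0.2434] [-0.1585 -0.2292  0.0227] [ 0.0049 -0.0036  0.0039 -0.0009 -0.0013  0.0003 -0.0033]
```

View pics/t13.png

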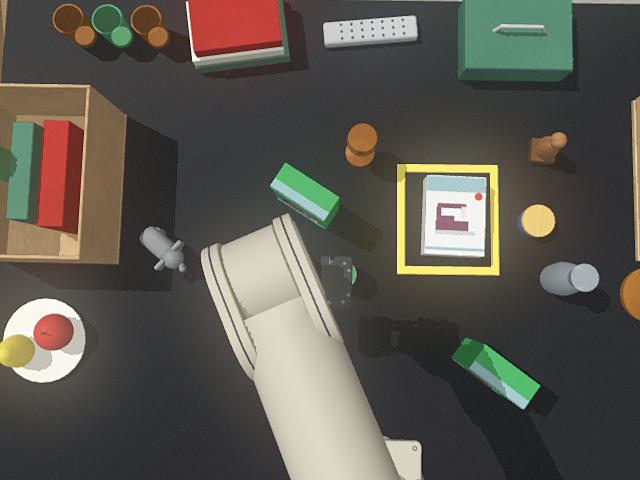

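View pics/s13.png

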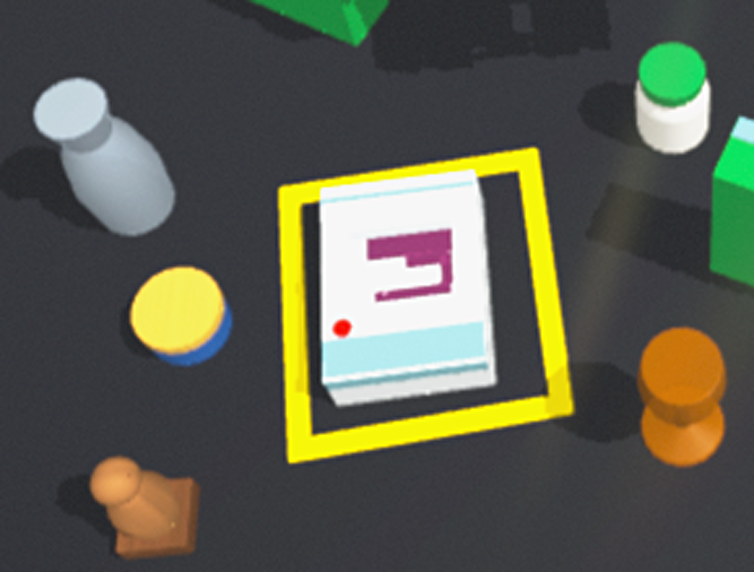

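```bash
python3 - <<'E'
from h import *
np.set_printoptions(precision=4,suppress=True)
T=dict(np.load("top9.npz"));S=dict(np.load("scene9.npz"));s=lambda x,y:(40+(x-.8)/2.6,210+(y-.8)/2.6)
for n,a in dict(farL=(426,176),farR=(486,176),nearR=(486,257),nearL=(424,255)).items(): print("top",n,onz(T,*a,.052)[:2])
for n,a in dict(nearR=(320,187),nearL=(475,170),farR=(323,380),farL=(487,362)).items(): print("scene",n,onz(S,*s(*a),.052)[:2])
print("foot far",onz(S,*s(336,405),0)[:2],onz(S,*s(496,384),0)[:2])
for n,f in(("top",T),("scene",S)):
    o=dict(np.load(n+"0.npz")); d=cv2.absdiff(o["img"],f["img"]).max(2)
    for k,(u,v,r) in ({"vase":(570,279,30),"fig":(547,148,20),"gob":(361,145,22),"ele":(165,250,25)} if n=="top" else {"vase":(80,270,30),"fig":(97,405,20),"gob":(303,362,25),"jar":(298,248,20),"ele":(470,240,30)}).items():
        print(n,k,d[v-r:v+r,u-r:u+r].mean().round(2))
E
```

```text
top farL [ 0.6516 -0.1162]
top farR [ 0.6539 -0.2375]
top nearR [ 0.4896 -0.2369]
top nearL [ 0.491  -0.1132]
scene nearR [ 0.4892 -0.2327]
scene nearL [ 0.4942 -0.112 ]
scene farR [ 0.6489 -0.2361]
scene farL [ 0.655  -0.1177]
foot far [ 0.6492 -0.2376] [ 0.6529 -0.1169]
top vase 11.96
top fig 10.58
top gob 13.04
top ele 10.12
scene vase 8.2
scene fig 8.53
scene gob 8.46
scene jar 7.3
scene ele 6.65
```

```bash
python3 - <<'E'
from bench import *
print(close_job())
E
```

```text
the job is handed in; nothing more can be done
None
```

The job is done and handed in at about 18.5 s. I slid the blue tin out of the frame over its -y side with shut fingertips, keeping it upright. Then I pushed the iron carton high on its picture side, and it fell onto its back inside the frame.

**Last checks:**
- **Carton:** it lies picture up, at x 0.489–0.654 and y -0.237 to -0.113. The inside of the tape runs about x 0.470–0.671 and y -0.260 to -0.079, so the tightest margin is about 17 mm, at the far end.
- **Tin:** it stands upright at (0.569, -0.345), about 36 mm clear of the tape.
- **Other goods:** vase, goblet, figurine, jar and elephant look unmoved in the before and after pictures. The top and scene views agreed within about 6 mm. The arm ended well away from everything, with no contact force.

**What disagreed:**
- **Fingertip height:** the real fingertips sit about 27 mm above the reported tool point. My first push therefore passed over the tin without touching it, so I repeated it lower.
- **Wrist camera:** one wrist-camera reading of the carton's top front edge came out too narrow (104 mm against 120 mm), so I used the other two cameras instead.

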